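# Set out the lacquer sample row

## Task

Set out the sample row upside down on the green felt strip of the drying board, every bowl centred across the strip's width: the red bowl straight in front of the red tile, the dark brown bowl straight in front of the dark brown tile, and the ivory bowl midway between those two. Then stand the little gold cup, upside down as it is, centred on top of the ivory bowl's foot. Set things down rather than dropping them, leave them standing level and let go, and do not disturb the jar, the can or the brush.

Things in the scene. Friction and masses are not known exactly. Their poses are not given: they have to be found in the camera images.
- bowl_red: upside-down lacquer bowl, bright red, round, 88 mm wide, 62 mm high, about 130 g: a dome and on top of it (45 to 62 mm above its underside) the foot, an upright cylinder 48 mm across with a flat top, which can be gripped from above with the fingertips just over the dome. Origin at the centre of its underside, z up. It starts on the bench.
- bowl_brown: upside-down lacquer bowl, very dark brown, round, 88 mm wide, 62 mm high, about 130 g: a dome and on top of it (45 to 62 mm above its underside) the foot, an upright cylinder 48 mm across with a flat top, which can be gripped from above with the fingertips just over the dome. Origin at the centre of its underside, z up. It starts on the bench.
- bowl_ivory: upside-down lacquer bowl, ivory white, round, 88 mm wide, 62 mm high, about 130 g: a dome and on top of it (45 to 62 mm above its underside) the foot, an upright cylinder 48 mm across with a flat top, which can be gripped from above with the fingertips just over the dome. Origin at the centre of its underside, z up. It starts on the bench.
- cup_gold: small gold cup standing upside down, round, 55 mm wide and 46 mm high, about 70 g, with a flat solid underside; its side is upright for the lowest 26 mm, above which it narrows to a small foot 30 mm across. Origin at the centre of its underside, z up. It starts on the bench.
- board: wooden drying board, 170 x 370 mm, fixed on the bench; a green felt strip 100 mm wide, top 20 mm above the bench, runs along its near side. Origin on the strip's centre line, midway along, at bench level; x across the strip, away from the robot, to the bare far edge (18 mm high) with the tiles, at x = 80 mm; y along the strip. In front of a tile: level with it along the strip, nearer the robot.
- tile_red: bright red colour sample tile, 40 x 50 x 5 mm, lying flat and fixed on the far edge of the drying board, 130 mm to one side of the board's middle (which side varies). Origin at the centre of its underside; its axes are parallel to the board's.
- tile_brown: very dark brown colour sample tile, 40 x 50 x 5 mm, lying flat and fixed on the far edge of the drying board, 130 mm to one side of the board's middle (which side varies). Origin at the centre of its underside; its axes are parallel to the board's.
- jar: amber glass jar with a white cap, 64 mm wide, 85 mm high, standing on the bench; a bystander. Origin at the centre of its underside.
- can: closed blue and steel can, 70 mm wide, 80 mm high, standing on the bench; a bystander. Origin at the centre of its underside.
- brush: flat brush about 200 mm long lying on the bench beside the board; a bystander. Its x axis runs along it, from handle to bristles.
Things that resemble listed ones, but are neither listed nor needed, are in the scene too. Of the things that look like the cup_gold, the middle-sized one is meant.

How it is judged:
At the end, for the whole second after the job is handed in: Bowls level on the felt, within 13 mm of its centre line; red and dark brown within 13 mm, along the strip, of their own tile; ivory within 18 mm of the middle; gold cup upright on the ivory bowl's foot within 11 mm of centre; all released and at rest (y of bowl_red in the frame of tile_red between -0.013 and 0.013 m and y of bowl_brown in the frame of tile_brown between -0.013 and 0.013 m and y of bowl_ivory in the frame of board between -0.018 and 0.018 m and x of bowl_red in the frame of board between -0.013 and 0.013 m and z of bowl_red in the frame of board between 0.017 and 0.023 m and x of bowl_brown in the frame of board between -0.013 and 0.013 m and z of bowl_brown in the frame of board between 0.017 and 0.023 m and x of bowl_ivory in the frame of board between -0.013 and 0.013 m and z of bowl_ivory in the frame of board between 0.017 and 0.023 m and horizontal distance between cup_gold and bowl_ivory below 0.011 m and z of cup_gold in the frame of bowl_ivory between 0.059 and 0.065 m and angle between each of bowl_red, bowl_brown, bowl_ivory, cup_gold's own z axis and vertical below 0.1 rad and linear speed of each of bowl_red, bowl_brown, bowl_ivory, cup_gold below 0.02 m/s and angular speed of each of bowl_red, bowl_brown, bowl_ivory, cup_gold below 0.2 rad/s); the robot touches nothing.
It fails at once if the jar, the can or the brush is moved more than 30 mm (distance of any of jar, can, brush from where it was at the start of the episode above 0.03 m).
It fails at once if a bowl or the cup is dropped (falls freely by some 30 mm or more) or knocked flying ((linear speed of bowl_red above 0.75 m/s and contact force between the fingers and bowl_red below 0.05 N) or (linear speed of bowl_brown above 0.75 m/s and contact force between the fingers and bowl_brown below 0.05 N) or (linear speed of bowl_ivory above 0.75 m/s and contact force between the fingers and bowl_ivory below 0.05 N) or (linear speed of cup_gold above 0.75 m/s and contact force between the fingers and cup_gold below 0.05 N)).
It also fails if it takes over 109 s, if anything falls off the work surface, if the arm or the gripper's body presses on something with over 40 N, if the wrist force passes 120 N, or if a joint passes its speed limit or range.

## Robot

A 7-joint arm with a two-finger parallel gripper is mounted at the origin on the work surface. World frame = base frame: x ahead of the robot, y to its left, z up, the work surface at z = 0. Lengths are in m, angles in rad, forces in N, time in s.
With the tool pointing down it reaches from about 0.35 to 0.9 m from the base axis. Payload 8.1 kg.
Tool frame: the origin (TCP) lies on the centre line of the jaws, within the pads' length; the fingertips stand 19 mm ahead of it and the grasp point (between the pads) is the TCP; z points along the fingers, y is the direction in which the jaws open and shut (so a half turn about z gives the same grasp; the last joint's range is limited). The gripper opens to 92 mm and grips with 3 to 60 N. Pads are 19 mm wide; open, the fingers measure 130 mm over their backs; the gripper's body (75 mm by 190 mm) begins 47 mm behind the grasp point.
Start: joints at [-1.399, 0.434, 0.025, 1.573, -0.012, 1.134, -0.075], TCP at [0.17, 0.602, 0.246] pointing down, gripper open.
Joint ranges: [-2.62, 2.62], [-0.44, 2.09], [-1.27, 1.32], [0.08, 2.57], [-1.32, 4.46], [0.12, 2], [-2.74, 2.74]. Speed limits (rad/s): [2.22, 2.22, 3.01, 3.01, 3.14, 3.14, 3.14].

## Interface

Orientations are given as a rotation vector (axis times angle).
In Python, from cell import monitor, imaging, workorder, outline_of gives the robot as it stands.
- The arm moves only by the tool move_arm, never from a script. Its argument "series" is a list of rows, each a list of 6 numbers: the shift along the world's x, y, z in cm, then the turn, a rotation vector about the world's x, y, z in degrees. A call has 1 to 8 rows; each row shifts and turns the commanded pose from where the row before left it; what a row does not reach is not made up. A row lasts 1/10 s, in which the tool goes at most 50 mm and 8.59 degrees, less where a joint would pass 70% of its speed; a pose out of reach is approached as far as the arm can. A call with a gripper value outside its range is refused whole. "grip" is the opening, from 0 (shut) to 1 (fully open), set as the call begins (left out, the last holds). The fingers move at their own pace and stop on an object; "force" is the grip in N (left out, the last holds). Time passes only in rows, so rows that do not move let the fingers close. It gives the time, the measured TCP pose, the force and the opening at its end, in the units of the state.
- monitor.observe(): the state, without advancing time (a new reading comes with each control period).
- imaging.get_image(name): name is "scene" or "top" or "wrist"; returns a dict with "color" (400x640x3 uint8, red, green, blue), "fx", "fy", "cx", "cy" (pixels), "dist_coeffs" ([k1, k2, p1, p2, k3] as OpenCV has them; the pictures are not rectified), "rvec" (rotation vector, rad) and "tvec" (3), from world to camera coordinates, as OpenCV has them; the wrist camera has in their place "mount" (4x4, takes a point from camera to tool coordinates, whose origin is the TCP and whose axes are the flange's). Camera axes: x right, y down, z forward; pixel columns grow to the right and rows downward; lengths in m; the calibration is good to about 2 mm. A picture is of the moment at which its call begins: read the wrist's pose just before it. There is no depth.
- workorder.sign_off(): hands the job in, once; it reports no verdict.
Trained networks look in the newest picture that a camera, given by its name, has taken for a name from the list of things; names that differ only in an ending like _2 or _b are one class to them, and where a whole thing is asked for, a point or a joint stands for the part that bears it (a point fixed in the world has none). Each returns a list of dicts, best first, with "p" (0 to 1); they miss things now and then, are a little off and sometimes report something else, mostly with a low value. They report only what shows in the picture. A call takes as long as a camera call. They do not tell look-alikes from the thing itself.
- outline_of(camera, thing): "mask" (400x640 bool, what is visible of it) and "rect" ([left, top, width, height] in pixels, round what is visible of it).
The state is a dict: "clock": time; "joints": joint angles; "dq": joint speeds; "joint_efforts": joint torques, N m; "position": TCP position; "ee_rot": TCP orientation; "force": force on the tool from outside, world axes, zero at the start; "ft_torque": the same for the moment, N m; "width": opening from 0.0 (shut) to 1.0 (fully open).
Only numpy, scipy, OpenCV 4.12 (cv2) and the standard library are available. Lean on these libraries where they do the work, as an engineer would, in place of code of your own. Each camera call takes 0.05 s, during which the arm holds its last target. There are 200 camera calls.

## Working session

There is one attempt and no reset: what is moved stays moved. The work goes in short steps, Python scripts to look and compute and a tool call to move; the robot and the scene stay as the last step left them, time stands still between calls to the robot, and variables do not carry over. Pictures are saved under pics/ and viewed, about 12 in all and at most 16, crops included, and the job is handed in when it is done.

Besides the shell and the picture viewer there is one more tool, called as name(argument=value, ...) on one line, values as JSON. move_arm: Moves the arm, as the interface text tells. Its arguments: {"type":"object","properties":{"series":{"type":"array"},"grip":{"type":"number"},"force":{"type":"number"}},"required":["series"]}

```bash
ls; mkdir -p pics; python3 - <<'E'
from cell import monitor, imaging, workorder, outline_of
import cv2
s=monitor.observe();print({k:s[k] for k in('clock','position','ee_rot','width','force')})
for n in('scene','top'):
    im=imaging.get_image(n);cv2.imwrite(f'pics/{n}0.png',im['color'][:,:,::-1])
    print(n,im['fx'],im['fy'],im['cx'],im['cy'],im['dist_coeffs'],im['rvec'],im['tvec'])
    for t in['bowl_red','bowl_brown','bowl_ivory','cup_gold','board','tile_red','tile_brown','jar','can','brush']:
        print(t,[(d['rect'],round(d['p'],2)) for d in outline_of(n,t)])
im=imaging.get_image('wrist');print(im['mount'],im['fx'])
E
```

```text
pics
{'clock': 0.0, 'position': array([0.16954863, 0.60105895, 0.24496496]), 'ee_rot': array([-4.30472603e-01, -3.11191735e+00,  2.43763013e-03]), 'width': 1.0038317937726453, 'force': array([-0.09729097, -0.9118209 , -0.40488061])}
scene 503.8254726902042 503.8254726902042 322.2965726364897 194.99625282002964 [-0.15923725  0.          0.          0.          0.        ] [ 0.62690347  2.66042429 -1.10585514] [ 0.46203409 -0.14110525  1.62495768]
bowl_red [([385.7, 241.6, 35.9, 33.7], 0.91)]
bowl_brown [([350.4, 193.1, 32.1, 37.8], 0.65)]
bowl_ivory [([291.8, 122.2, 26.1, 25.7], 0.7)]
cup_gold [([350.0, 143.8, 24.6, 30.9], 0.84), ([323.7, 164.8, 20.2, 21.0], 0.74), ([352.1, 193.6, 29.7, 34.3], 0.63)]
board [([225.3, 163.2, 112.5, 107.7], 0.67)]
tile_red [([232.7, 179.9, 19.8, 15.6], 0.49)]
tile_brown [([274.3, 241.8, 20.4, 13.9], 0.65), ([329.5, 300.2, 34.4, 41.1], 0.43), ([294.8, 121.2, 22.9, 27.7], 0.37)]
jar [([362.5, 278.3, 32.8, 38.8], 0.85)]
can [([333.8, 301.1, 29.8, 39.3], 0.92)]
brush [([210.7, 124.6, 55.5, 25.3], 0.76), ([387.6, 240.6, 31.1, 36.8], 0.6)]
top 419.386455708076
[... 264 characters left out ...]
8, 35.7, 38.1], 0.95)]
bowl_ivory [([423.3, 224.6, 33.6, 29.7], 0.79)]
cup_gold [([351.9, 270.2, 30.2, 30.2], 0.74), ([350.5, 226.1, 21.7, 22.5], 0.69)]
board [([258.0, 121.2, 153.0, 68.6], 0.95)]
tile_red [([375.7, 124.3, 18.8, 15.7], 0.63)]
tile_brown [([269.1, 128.6, 24.8, 13.9], 0.8)]
jar [([155.0, 166.4, 36.6, 35.1], 0.66)]
can [([148.3, 127.6, 39.1, 36.3], 0.82)]
brush [([472.2, 123.8, 21.6, 81.2], 0.7)]
[[-6.25575543e-04 -9.50733708e-01 -3.10008106e-01  8.38353648e-02]
 [ 9.99999462e-01 -8.51428887e-04  5.93232671e-04 -2.28746543e-05]
 [-8.27956153e-04 -3.10007568e-01  9.50733728e-01 -1.38419464e-01]
 [ 0.00000000e+00  0.00000000e+00  0.00000000e+00  1.00000000e+00]] 343.1862966925886
```

```bash
python3 - <<'E'
import cv2,numpy as np
a=cv2.imread('pics/top0.png')[90:340,110:530]; cv2.imwrite('pics/v1.png',cv2.resize(a,None,fx=1.9,fy=1.9,interpolation=cv2.INTER_CUBIC))
a=cv2.imread('pics/scene0.png')[90:370,190:490]; cv2.imwrite('pics/v2.png',cv2.resize(a,None,fx=2.1,fy=2.1,interpolation=cv2.INTER_CUBIC))
E
```

```text
(no output)
```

View pics/v1.png

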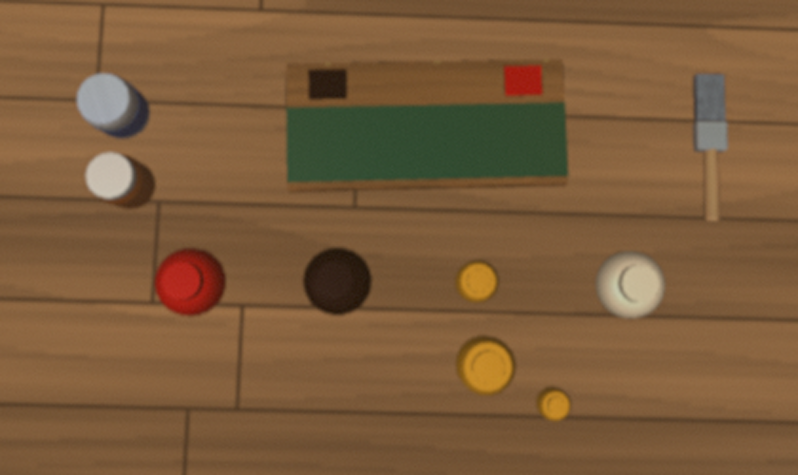

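View pics/v2.png

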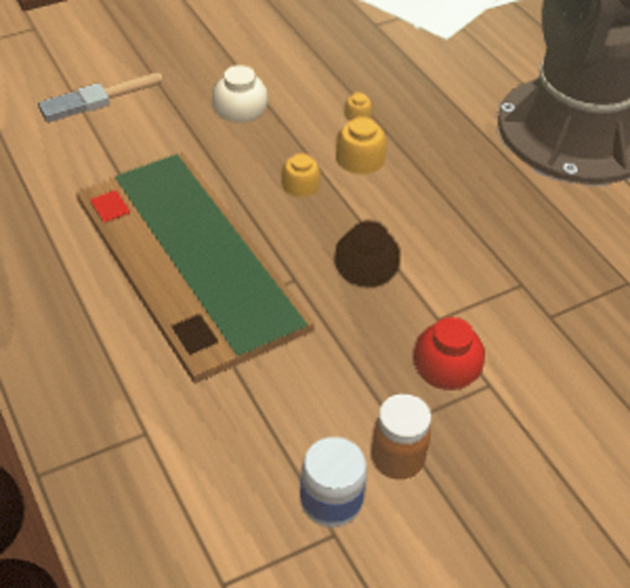

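The gold cups, in v1 pixels, are middle-sized at (478,281), large at (486,366) and small at (555,404). The middle one is raw top (361,238). The bowls are red (190,282), brown (337,281) and ivory (631,285). There is only one bowl of each colour. Next I fit positions using both cameras.

```bash
cat >h.py <<'E'
import cv2,numpy as np
from scipy.optimize import least_squares
from scipy.spatial.transform import Rotation as R
BOWL=[(44,0),(44,8),(40,25),(33,38),(24,46),(24,62)]
CUP=[(27.5,0),(27.5,26),(15,38),(15,46)]
T=np.linspace(0,2*np.pi,60)
def cam(im):
    K=np.array([[im['fx'],0,im['cx']],[0,im['fy'],im['cy']],[0,0,1]])
    return K,np.array(im['dist_coeffs']),np.array(im['rvec'],float),np.array(im['tvec'],float)
def wristcam(im,s):
    M=np.eye(4);M[:3,:3]=R.from_rotvec(s['ee_rot']).as_matrix();M[:3,3]=s['position']
    W=np.linalg.inv(M@im['mount'])
    im=dict(im);im['rvec']=R.from_matrix(W[:3,:3]).as_rotvec();im['tvec']=W[:3,3];return im
def proj(im,P):
    K,d,r,t=cam(im);return cv2.projectPoints(np.array(P,float),r,t,K,d)[0][:,0]
def pts(prof,x,y,z0=0):
    return np.concatenate([np.c_[x+r/1e3*np.cos(T),y+r/1e3*np.sin(T),np.full(60,z0+z/1e3)] for r,z in prof])
def ray(im,uv,z):
    K,d,r,t=cam(im);n=cv2.undistortPoints(np.array([[uv]],float),K,d)[0,0]
    Rm=cv2.Rodrigues(r)[0];c=-Rm.T@t;v=Rm.T@np.array([*n,1]);return (c+v*(z-c[2])/v[2])[:2]
def seg(im,name,near):
    """largest colour blob close to pixel near -> mask"""
    c=im['color'];h,s,v=[a.astype(int) for a in cv2.split(cv2.cvtColor(c,cv2.COLOR_RGB2HSV))]
    m={'red':((h<6)|(h>174))&(s>180)&(v>50),'brown':v<62,'ivory':(s<95)&(v>85),'gold':(s>175)&(h>14)&(h<28)&(v>80),
       'green':(h>50)&(h<90)&(s>70)}[name].astype(np.uint8)
    n,l,st,ce=cv2.connectedComponentsWithStats(m)
    ok=[i for i in range(1,n) if st[i,4]>40]
    i=min(ok,key=lambda i:np.hypot(*(ce[i]-near)));return l==i
def bbox(m):
    ys,xs=np.nonzero(m);return np.array([xs.min(),ys.min(),xs.max(),ys.max()],float)
def fit(obs,prof,x0,z0=0):
    """obs: list of (im,bbox)"""
    def f(p):
        e=[]
        for im,b in obs:
            q=proj(im,pts(prof,p[0],p[1],z0));lo,hi=q.min(0),q.max(0)
            e+=list(np.r_[lo,hi]-b-[0,0,0,0])
        return e
    r=least_squares(f,x0,x_scale=.1,diff_step=1e-4);return r.x,np.round(r.fun,1)
E
cat >a.py <<'E'
from h import *
from cell import imaging,monitor
t=imaging.get_image('top');s=imaging.get_image('scene')
for n,ut,us in [('red',(210,238),(404,258)),('brown',(288,237),(366,210)),('ivory',(440,240),(304,134)),('gold',(361,238),(333,174))]:
    p=CUP if n=='gold' else BOWL
    mt,ms=seg(t,n,ut),seg(s,n,us)
    x0=ray(t,ut,.03)
    for o in ([(t,bbox(mt))],[(s,bbox(ms))],[(t,bbox(mt)),(s,bbox(ms))]):
        x,e=fit(o,p,x0);print(n,np.round(x,4),e,mt.sum(),ms.sum())
for im,g in((t,(335,165)),(s,(290,210))):
    m=seg(im,'green',g).astype(np.uint8)
    c=max(cv2.findContours(m,cv2.RETR_EXTERNAL,cv2.CHAIN_APPROX_NONE)[0],key=cv2.contourArea)
    P=np.array([ray(im,q,.02) for q in c[:,0]])
    r=cv2.minAreaRect((P*1000).astype(np.float32));print('strip',r)
    for n,u in((('red',(385,132)),('brown',(281,135))) if im is t else (('red',(243,188)),('brown',(283,249)))):
        mm=seg(im,n,u);ys,xs=np.nonzero(mm);print('tile',n,mm.sum(),ray(im,(xs.mean(),ys.mean()),.022))
st=monitor.observe();print(R.from_rotvec(st['ee_rot']).as_matrix().round(3),st['position'],st['clock'])
E
python3 a.py
```

```text
red [0.4352 0.2934] [-1.1 -1.9  1.1  1.9] 920 699
red [0.4253 0.289 ] [-1.6 -2.2  1.6  2. ] 920 699
red [0.4313 0.2921] [-0.7 -0.4  1.6  3.5 -2.9 -0.6  0.3  3.7] 920 699
brown [0.4418 0.1032] [-0.9 -1.3  0.9  1.3] 922 108
brown [0.4593 0.1098] [-6.9 -7.8  6.9  6.9] 922 108
brown [0.4483 0.1044] [ -1.2  -3.9   0.5  -1.4  -4.3 -10.3   9.3   4.2] 922 108
ivory [ 0.4464 -0.2824] [-0.7 -0.7  0.7  0.6] 994 571
ivory [ 0.4427 -0.2818] [-0.4 -1.1  0.4  1. ] 994 571
ivory [ 0.4451 -0.282 ] [-0.9 -0.1  0.5  1.1 -1.1 -0.9 -0.3  1.2] 994 571Traceback (most recent call last):
  File "a.py", line 6, in <module>
    mt,ms=seg(t,n,ut),seg(s,n,us)
                      ~~~^^^^^^^^
  File "h.py", line 28, in seg
    i=min(ok,key=lambda i:np.hypot(*(ce[i]-near)));return l==i
ValueError: min() iterable argument is empty
```

```bash
sed -i "s/'brown':v<62/'brown':v<75/; s/(s>175)&(h>14)&(h<28)&(v>80)/(s>165)\&(h>12)\&(h<30)\&(v>60)/" h.py
python3 - <<'E'
import cv2
h=cv2.cvtColor(cv2.imread('pics/top0.png'),cv2.COLOR_BGR2HSV);print(h[238,340:384:3].tolist())
h=cv2.cvtColor(cv2.imread('pics/scene0.png'),cv2.COLOR_BGR2HSV);print(h[174,318:350:3].tolist())
E
python3 a.py
```

```text
[[15, 136, 118], [15, 137, 117], [15, 142, 117], [16, 162, 115], [19, 206, 156], [19, 198, 187], [19, 200, 196], [19, 204, 195], [19, 203, 193], [18, 204, 191], [19, 206, 167], [15, 144, 113], [15, 141, 116], [15, 138, 116], [15, 134, 118]]
[[16, 119, 173], [16, 122, 170], [18, 150, 121], [19, 167, 142], [19, 171, 172], [19, 173, 199], [19, 175, 198], [18, 176, 193], [18, 145, 169], [16, 120, 144], [15, 125, 186]]
red [0.434  0.2933] [-1.1 -1.4  1.1  1.4] 917 694
red [0.4241 0.2896] [-2.1 -2.2  2.1  2. ] 917 694
red [0.4301 0.2923] [-0.8  0.2  1.5  3.  -3.4 -0.7  0.8  3.6] 917 694
brown [0.4418 0.1032] [-0.9 -1.3  0.9  1.3] 961 700
brown [0.4366 0.1013] [-1.2 -2.3  1.2  2.1] 961 700
brown [0.4399 0.1029] [-0.8 -0.6  1.   2.1 -2.  -1.6  0.5  2.8] 961 700
ivory [ 0.4464 -0.2824] [-0.7 -0.7  0.7  0.6] 995 570
ivory [ 0.4427 -0.2818] [-0.4 -1.1  0.4  1. ] 995 570
ivory [ 0.4451 -0.282 ] [-0.9 -0.1  0.5  1.1 -1.1 -0.9 -0.3  1.2] 995 570
gold [ 0.4462 -0.0783] [-1.1 -0.8  1.1  0.8] 396 235
gold [ 0.4427 -0.0781] [-1.2 -1.5  1.2  1.4] 396 235
gold [ 0.4449 -0.078 ] [-1.2 -0.3  0.9  1.3 -1.9 -1.3  0.6  1.6] 396 235
strip ((626.9707641601562, -9.389083862304688), (93.82589721679688, 362.4414978027344), 3.084624767303467)
tile red 282 [ 0.71426173 -0.13461138]
tile brown 284 [0.69964927 0.12477545]
strip ((625.5882568359375, -7.65606689453125), (96.81556701660156, 366.4059143066406), 3.0492329597473145)
tile red 165 [ 0.71248649 -0.13277859]
tile brown 210 [0.69896742 0.12771195]
[[-0.962  0.271 -0.   ]
 [ 0.271  0.962  0.   ]
 [ 0.     0.    -1.   ]] [0.16960693 0.60156452 0.24573369] 1.35
```

Board origin is about (0.6263,-0.0083), with its y axis turned +3.1°. That gives these targets:

| Piece | Target (x, y) |
|---|---|
| Red | (0.6335,-0.138) |
| Brown | (0.619,0.1215) |
| Ivory | (0.6264,-0.0083) |

I go to the red bowl first.

move_arm(series=[[2.5,-3,0,0,0,2],[3.2,-3.7,0,0,0,2],[3.2,-3.7,0,0,0,2],[3.2,-3.7,0,0,0,2],[3.2,-3.7,0,0,0,2],[3.2,-3.7,0,0,0,2],[3.2,-3.7,0,0,0,2],[3,-3.6,0,0,0,2]], grip=1)

```text
clock: 2.15
position: [0.4179, 0.3118, 0.2461]
ee_rot: [-0.009, 3.141, 0.001]
force: [-0.0, 0.8, 1.0]
width: 1.0
```

```bash
cat >w.py <<'E'
# usage: w.py colour x y z0 [png] : refine a thing's position with the wrist camera
import sys
from h import *
from cell import imaging,monitor
n=sys.argv[1];x0=[float(a) for a in sys.argv[2:4]];z0=float(sys.argv[4])
s=monitor.observe();im=wristcam(imaging.get_image('wrist'),s)
if len(sys.argv)>5: cv2.imwrite(sys.argv[5],im['color'][:,:,::-1])
p=CUP if n=='gold' else BOWL
c=proj(im,pts(p,*x0,z0)).mean(0);m=seg(im,n,c);b=bbox(m)
x,e=fit([(im,b)],p,x0,z0)
P=np.array(s['position']);print('t',s['clock'],'tcp',P.round(4),'w',s['width'],'pix',c.round(),b,m.sum())
print(n,x.round(4),'err',e,'go cm',((x-P[:2])*100).round(2),'yaw',np.degrees(R.from_rotvec(s['ee_rot']).as_matrix()[:,1]).round(2))
E
python3 w.py red .432 .2925 0 pics/w1.png
```

```text
t 2.15 tcp [0.4179 0.3118 0.2461] w 0.9999315772753938 pix [299. 188.] [260. 148. 335. 224.] 4570
red [0.4375 0.2902] err [-1.2 -0.9  1.2  1.1] go cm [ 1.97 -2.16] yaw [-3.100e-01  5.729e+01  3.000e-02]
```

View pics/w1.png

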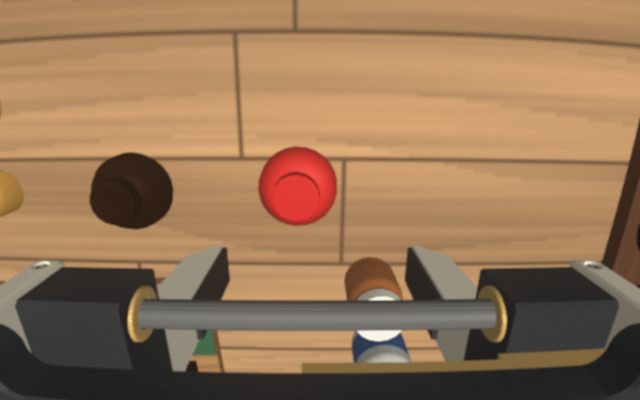

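w1 shows the red bowl whole at (298,186), the brown bowl at (131,190), the jar and can at (375,300), and nothing between the fingers. The cameras agree to about 3 mm, so I go down on it.

move_arm(series=[[1.8,-2.1,-2,0,0,0],[0,0,-4,0,0,0],[0,0,-4,0,0,0],[0,0,-4,0,0,0],[0,0,-2.5,0,0,0],[0,0,-1.3,0,0,0],[0,0,0,0,0,0]])

```text
clock: 2.9
position: [0.4339, 0.2922, 0.0666]
ee_rot: [0.007, -3.14, 0.003]
force: [1.1, 0.3, 1.2]
width: 1.0
```

move_arm(series=[[0,0,0,0,0,0],[0,0,0,0,0,0],[0,0,0,0,0,0],[0,0,0,0,0,0],[0,0,0,0,0,0],[0,0,0,0,0,0]], grip=0, force=20)

```text
clock: 3.5
position: [0.4347, 0.2925, 0.068]
ee_rot: [-0.007, 3.141, 0.0]
force: [0.6, -1.6, 1.1]
width: 0.526
```

move_arm(series=[[0,0,1,0,0,0],[0,0,2.5,0,0,0],[0,0,3.5,0,0,0],[0.5,-1,3,0,0,0],[1.2,-2.5,2,0,0,0],[1.6,-3.5,0,0,0,0],[1.8,-4,0,0,0,0],[1.8,-4,0,0,0,0]])

```text
clock: 4.3
position: [0.504, 0.1413, 0.1887]
ee_rot: [-0.008, 3.141, 0.001]
force: [0.5, -0.2, -2.0]
width: 0.513
```

move_arm(series=[[1.8,-4,0,0,0,0],[1.8,-4,0,0,0,0],[1.8,-4,0,0,0,0],[1.8,-4,0,0,0,0],[1.8,-4,0,0,0,0],[1.8,-4,0,0,0,0],[1.3,-2.5,0,0,0,0],[0.7,-1.2,0,0,0,0]])

```text
clock: 5.1
position: [0.6318, -0.1382, 0.1881]
ee_rot: [-0.001, 3.141, -0.002]
force: [-1.0, 0.8, -1.0]
width: 0.517
```

move_arm(series=[[0.05,0,-1.5,0,0,0],[0,0,-3,0,0,0],[0,0,-2.6,0,0,0],[0,0,-1.5,0,0,0],[0,0,-0.8,0,0,0],[0,0,-0.4,0,0,0],[0,0,-0.2,0,0,0],[0,0,0,0,0,0]])

```text
clock: 5.9
position: [0.6327, -0.1344, 0.0885]
ee_rot: [-0.007, 3.14, -0.0]
force: [0.4, -0.4, -1.0]
width: 0.518
```

move_arm(series=[[0,0,0,0,0,0],[0,0,0,0,0,0],[0,0,0,0,0,0],[0,0,0,0,0,0]], grip=1)

```text
clock: 6.3
position: [0.6323, -0.1345, 0.0881]
ee_rot: [-0.007, 3.141, -0.0]
force: [0.3, 0.1, 0.9]
width: 0.814
```

move_arm(series=[[0,0,2,0,0,0],[0,0,3.5,0,0,0],[0,0,4,0,0,0],[-2,2.5,3,0,0,0],[-3,3.8,1,0,0,0],[-3,3.8,0,0,0,0],[-3,3.8,0,0,0,0],[-3,3.8,0,0,0,0]])

```text
clock: 7.1
position: [0.4908, 0.0438, 0.2231]
ee_rot: [-0.007, 3.141, 0.001]
force: [0.9, 1.5, 0.2]
width: 0.997
```

move_arm(series=[[-3,3.8,0,0,0,0],[-2,2.2,0,0,0,0],[0,0,0,0,0,0]])

```text
clock: 7.4
position: [0.4394, 0.1059, 0.223]
ee_rot: [0.016, -3.141, -0.002]
force: [0.8, -0.8, -0.0]
width: 1.002
```

```bash
python3 w.py brown .441 .103 0 pics/w2.png
```

```text
t 7.4 tcp [0.4394 0.1059 0.223 ] w 1.0019291880188181 pix [313. 182.] [272. 137. 354. 219.] 5300
brown [0.4437 0.1024] err [-0.5 -0.9  0.5  1. ] go cm [ 0.43 -0.36] yaw [-0.6  57.29  0.08]
```

move_arm(series=[[0.35,-0.3,-2,0,0,0],[0,0,-4,0,0,0],[0,0,-4,0,0,0],[0,0,-3,0,0,0],[0,0,-1.8,0,0,0],[0,0,-0.8,0,0,0],[0,0,0,0,0,0]])

```text
clock: 8.15
position: [0.4459, 0.0985, 0.0661]
ee_rot: [0.005, -3.141, 0.001]
force: [-0.3, -0.4, 0.8]
width: 1.001
```

move_arm(series=[[0,0,0,0,0,0],[0,0,0,0,0,0],[0,0,0,0,0,0],[0,0,0,0,0,0],[0,0,0,0,0,0],[0,0,0,0,0,0]], grip=0, force=20)

```text
clock: 8.75
position: [0.4457, 0.0998, 0.067]
ee_rot: [-0.007, 3.141, 0.001]
force: [0.2, 1.7, 1.1]
width: 0.527
```

move_arm(series=[[0,0,1,0,0,0],[0,0,2.5,0,0,0],[0,0,3.5,0,0,0],[1,0.1,3,0,0,0],[2.5,0.3,2,0,0,0],[3.5,0.4,0,0,0,0],[3.5,0.4,0,0,0,0],[3.5,0.4,0,0,0,0]])

```text
clock: 9.55
position: [0.5867, 0.1156, 0.1877]
ee_rot: [-0.007, 3.141, 0.0]
force: [1.0, 0.3, -1.5]
width: 0.516
```

move_arm(series=[[2.3,0.4,0,0,0,0],[1.2,0.2,0,0,0,0],[0,0,0,0,0,0],[0,0,0,0,0,0]])

```text
clock: 9.95
position: [0.6198, 0.1213, 0.1867]
ee_rot: [0.007, -3.14, 0.001]
force: [-0.7, -0.3, -1.4]
width: 0.517
```

move_arm(series=[[0.1,0,-1.5,0,0,0],[0,0,-3,0,0,0],[0,0,-2.6,0,0,0],[0,0,-1.5,0,0,0],[0,0,-0.8,0,0,0],[0,0,-0.4,0,0,0],[0,0,-0.1,0,0,0],[0,0,0,0,0,0]])

```text
clock: 10.75
position: [0.6222, 0.1217, 0.0886]
ee_rot: [-0.007, 3.14, 0.001]
force: [-0.4, -0.7, -1.4]
width: 0.516
```

move_arm(series=[[0,0,0,0,0,0],[0,0,0,0,0,0],[0,0,0,0,0,0],[0,0,0,0,0,0]], grip=1)

```text
clock: 11.15
position: [0.6218, 0.1216, 0.0881]
ee_rot: [-0.007, 3.141, 0.0]
force: [1.3, 0.1, 0.1]
width: 0.812
```

move_arm(series=[[0,0,2,0,0,0],[0,0,3.5,0,0,0],[0,0,4,0,0,0],[-1,-2.5,3,0,0,0],[-2,-4,1,0,0,0],[-2,-4,0,0,0,0],[-2,-4.2,0,0,0,0],[-2,-4.2,0,0,0,0]])

```text
clock: 11.95
position: [0.5307, -0.0689, 0.2232]
ee_rot: [-0.007, 3.141, 0.0]
force: [1.1, -0.3, -0.3]
width: 1.0
```

move_arm(series=[[-2,-4.2,0,0,0,0],[-2,-4.2,0,0,0,0],[-2,-4.2,0,0,0,0],[-2,-4.2,0,0,0,0],[-0.5,-2.7,0,0,0,0],[0,-1.2,0,0,0,0],[0,0,0,0,0,0]])

```text
clock: 12.65
position: [0.4466, -0.2757, 0.2229]
ee_rot: [-0.003, 3.141, -0.001]
force: [0.3, 0.9, -0.3]
width: 0.999
```

```bash
python3 w.py ivory .446 -.2822 0 pics/w3.png
```

```text
t 12.65 tcp [ 0.4466 -0.2757  0.2229] w 0.9988349141822832 pix [310. 180.] [271. 134. 356. 219.] 5821
ivory [ 0.4494 -0.2792] err [ 0.9  0.5 -0.9 -0.6] go cm [ 0.28 -0.35] yaw [-1.10e-01  5.73e+01 -3.00e-02]
```

move_arm(series=[[0.15,-0.45,-2,0,0,0],[0,0,-4,0,0,0],[0,0,-4,0,0,0],[0,0,-3,0,0,0],[0,0,-1.8,0,0,0],[0,0,-0.8,0,0,0],[0,0,0,0,0,0]])

```text
clock: 13.4
position: [0.4484, -0.2772, 0.066]
ee_rot: [0.01, -3.14, -0.002]
force: [-0.6, 0.0, -0.0]
width: 0.999
```

move_arm(series=[[0,0,0,0,0,0],[0,0,0,0,0,0],[0,0,0,0,0,0],[0,0,0,0,0,0],[0,0,0,0,0,0],[0,0,0,0,0,0]], grip=0, force=20)

```text
clock: 14.0
position: [0.4482, -0.279, 0.0669]
ee_rot: [-0.007, 3.141, -0.0]
force: [-0.8, -0.1, 0.2]
width: 0.527
```

move_arm(series=[[0,0,1,0,0,0],[0,0,2.5,0,0,0],[0,0,3.5,0,0,0],[0.6,1,3,0,0,0],[1.6,2.5,2,0,0,0],[2.2,3.3,0,0,0,0],[2.4,3.6,0,0,0,0],[2.4,3.6,0,0,0,0]])

```text
clock: 14.8
position: [0.5407, -0.1377, 0.1877]
ee_rot: [-0.005, 3.141, -0.0]
force: [0.9, -0.6, -1.2]
width: 0.515
```

move_arm(series=[[2.4,3.6,0,0,0,0],[2.4,3.6,0,0,0,0],[2,3,0,0,0,0],[1.2,1.8,0,0,0,0],[0.6,1,0,0,0,0],[0,0,0,0,0,0],[0,0,0,0,0,0]])

```text
clock: 15.5
position: [0.6253, -0.0111, 0.1868]
ee_rot: [0.004, -3.141, 0.002]
force: [0.6, -0.9, -0.8]
width: 0.514
```

move_arm(series=[[0,0.05,-1.5,0,0,0],[0,0,-3,0,0,0],[0,0,-2.6,0,0,0],[0,0,-1.5,0,0,0],[0,0,-0.8,0,0,0],[0,0,-0.4,0,0,0],[0,0,-0.1,0,0,0],[0,0,0,0,0,0]])

```text
clock: 16.3
position: [0.6267, -0.0086, 0.0886]
ee_rot: [-0.007, 3.14, 0.0]
force: [0.6, -0.5, -0.7]
width: 0.516
```

move_arm(series=[[0,0,0,0,0,0],[0,0,0,0,0,0],[0,0,0,0,0,0],[0,0,0,0,0,0]], grip=1)

```text
clock: 16.7
position: [0.6263, -0.0084, 0.088]
ee_rot: [-0.007, 3.141, 0.0]
force: [-0.4, 0.2, 0.7]
width: 0.815
```

move_arm(series=[[0,0,2,0,0,0],[0,0,3.5,0,0,0],[0,0,4,0,0,0],[-2.5,-1,3,0,0,0],[-4,-1.5,0.5,0,0,0],[-4,-1.5,0,0,0,0],[-4,-1.5,0,0,0,0],[-2.3,-0.9,0,0,0,0]])

```text
clock: 17.5
position: [0.455, -0.0737, 0.2178]
ee_rot: [0.004, -3.141, -0.0]
force: [0.3, -0.2, 0.7]
width: 1.001
```

move_arm(series=[[-1.2,-0.5,0,0,0,0],[0,0,0,0,0,0],[0,0,0,0,0,0]])

```text
clock: 17.8
position: [0.4475, -0.077, 0.2181]
ee_rot: [-0.008, 3.14, 0.0]
force: [-0.4, 0.1, -0.3]
width: 1.001
```

```bash
python3 w.py gold .446 -.078 0 pics/w4.png
python3 - <<'E'
from h import *
from cell import imaging
t=imaging.get_image('top');cv2.imwrite('pics/top1.png',t['color'][:,:,::-1])
O=np.array([.6263,-.0083]);a=np.radians(3.1);X=np.array([np.cos(a),np.sin(a)]);Y=np.array([-X[1],X[0]])
for n,g in(('red',O-.13*Y),('brown',O+.13*Y),('ivory',O)):
    m=seg(t,n,proj(t,[[*g,.05]])[0]);x,e=fit([(t,bbox(m))],BOWL,g,.02)
    print(n,x.round(4),e,'board mm',(1e3*np.array([(x-g)@X,(x-g)@Y])).round(1))
E
```

```text
red [ 0.6363 -0.1365] [-1.2 -1.7  1.2  1.7] board mm [3.  1.4]
brown [0.62   0.1235] [ 0.1  0.2 -0.1 -0.2] board mm [0.8 2. ]
ivory [ 0.6281 -0.0077] [ 0.3  0.8 -0.3 -0.8] board mm [1.9 0.5]Traceback (most recent call last):
  File "w.py", line 9, in <module>
    c=proj(im,pts(p,*x0,z0)).mean(0);m=seg(im,n,c);b=bbox(m)
                                       ~~~^^^^^^^^
  File "h.py", line 28, in seg
    i=min(ok,key=lambda i:np.hypot(*(ce[i]-near)));return l==i
ValueError: min() iterable argument is empty
```

View pics/w4.png

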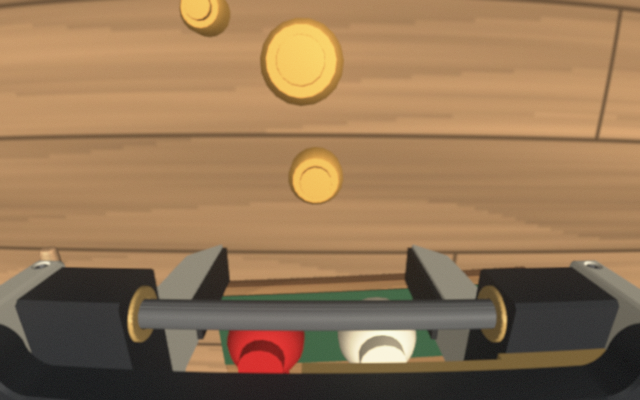

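w4 shows the middle-sized cup at (316,176), the large one at (302,62) and the small one at (204,12). This is the right cup. The placed bowls are within 3 mm of their targets. I now refine the cup position from this picture.

```bash
python3 - <<'E'
from h import *
from cell import imaging,monitor,outline_of
s=monitor.observe();im=wristcam(imaging.get_image('wrist'),s)
hs=cv2.cvtColor(im['color'],cv2.COLOR_RGB2HSV);print(hs[176,280:352:5].tolist())
P=np.array(s['position'])
for d in outline_of('wrist','cup_gold'):
    l,t,w,h=d['rect'];x,e=fit([(im,np.array([l,t,l+w,t+h]))],CUP,P[:2]);print(d['p'],d['rect'],x.round(4),e)
h,sa,v=cv2.split(hs);m=((h>=17)&(sa>135)).astype(np.uint8);m[:120]=0;m[230:]=0
n,l,st,ce=cv2.connectedComponentsWithStats(m);i=1+st[1:,4].argmax();x,e=fit([(im,bbox(l==i))],CUP,P[:2]);print(st[i],x.round(4),e,P)
E
```

```text
[[15, 118, 162], [15, 120, 162], [18, 164, 140], [20, 155, 243], [19, 158, 234], [20, 156, 244], [20, 155, 244], [20, 155, 244], [20, 154, 245], [20, 153, 245], [19, 160, 230], [20, 156, 244], [18, 163, 189], [15, 118, 162], [15, 117, 164]]
0.76 [285.9, 148.2, 56.1, 55.2] [ 0.446  -0.0796] [ 0.3 -1.5 -0.3  1.5]
0.59 [262.8, 18.0, 80.6, 87.4] [ 0.3375 -0.0896] [  9.8  10.9  -9.8 -12.2]
0.57 [179.4, 0.0, 50.1, 34.8] [ 0.3002 -0.1794] [ -8.7 -16.1   9.   18.9]
[ 288  147   55   57 2436] [ 0.4452 -0.0785] [-0.8 -1.1  0.8  1.1] [ 0.4476321  -0.07679913  0.21779225]
```

move_arm(series=[[-0.15,-0.15,-3,0,0,0],[0,0,-4,0,0,0],[0,0,-4,0,0,0],[0,0,-4,0,0,0],[0,0,-2.5,0,0,0],[0,0,-1.2,0,0,0],[0,0,-0.3,0,0,0],[0,0,0,0,0,0]])

```text
clock: 18.8
position: [0.4449, -0.0788, 0.0274]
ee_rot: [0.007, -3.141, -0.0]
force: [0.2, 0.1, -0.1]
width: 1.0
```

move_arm(series=[[0,0,0,0,0,0],[0,0,0,0,0,0],[0,0,0,0,0,0],[0,0,0,0,0,0],[0,0,0,0,0,0],[0,0,0,0,0,0]], grip=0, force=15)

```text
clock: 19.4
position: [0.4448, -0.0789, 0.028]
ee_rot: [-0.007, 3.141, 0.0]
force: [-0.8, 0.2, 3.5]
width: 0.593
```

move_arm(series=[[0,0,1,0,0,0],[0,0,2.5,0,0,0],[0,0,3.5,0,0,0],[0,0,3.5,0,0,0],[1.2,0.4,2.5,0,0,0],[2.6,1,1,0,0,0],[3.4,1.4,0,0,0,0],[3.4,1.4,0,0,0,0]])

```text
clock: 20.2
position: [0.5517, -0.0366, 0.1692]
ee_rot: [-0.006, 3.14, 0.0]
force: [0.6, -0.4, -1.4]
width: 0.587
```

move_arm(series=[[3.4,1.3,0,0,0,0],[2.4,1,0,0,0,0],[1.2,0.4,0,0,0,0],[0.6,0.2,0,0,0,0],[0,0,0,0,0,0],[0,0,0,0,0,0],[0,0,0,0,0,0]])

```text
clock: 20.9
position: [0.6258, -0.0086, 0.168]
ee_rot: [0.006, -3.141, 0.0]
force: [-0.0, -0.1, -0.3]
width: 0.592
```

```bash
python3 - <<'E'
from h import *
from cell import imaging,monitor
print(monitor.observe()['position'])
im=wristcam(imaging.get_image('wrist'),monitor.observe());cv2.imwrite('pics/w5.png',im['color'][:,:,::-1])
im=imaging.get_image('scene');cv2.imwrite('pics/s5.png',cv2.resize(im['color'][130:280,210:410,::-1],None,fx=3,fy=3,interpolation=cv2.INTER_CUBIC))
print(monitor.observe()['position'])
E
```

```text
[ 0.62578334 -0.00857422  0.16798192]
[ 0.62608468 -0.00836644  0.16802292]
```

View pics/s5.png

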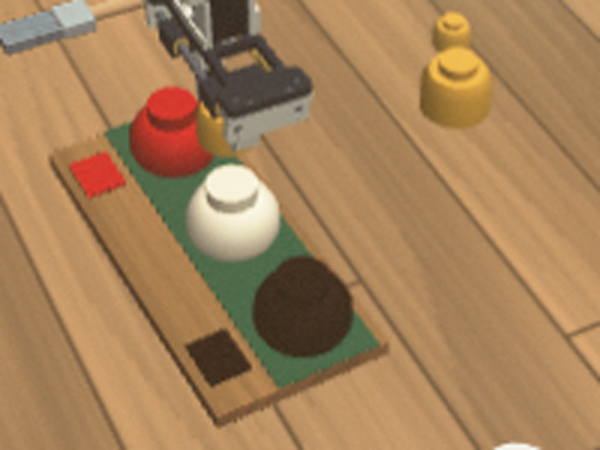

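s5 shows the red bowl at (172,130), ivory at (235,212) and brown at (303,305), all on the felt in front of their tiles. The cup is held at (215,130), above the ivory bowl. I lower it 57 mm, to about 1 mm above contact or touching.

move_arm(series=[[0.05,0,-1,0,0,0],[0,0,-1.8,0,0,0],[0,0,-1.4,0,0,0],[0,0,-0.8,0,0,0],[0,0,-0.4,0,0,0],[0,0,-0.2,0,0,0],[0,0,-0.1,0,0,0],[0,0,0,0,0,0]])

```text
clock: 21.8
position: [0.6274, -0.008, 0.1111]
ee_rot: [-0.007, 3.141, 0.0]
force: [0.1, -0.5, -0.2]
width: 0.592
```

move_arm(series=[[0,0,0,0,0,0],[0,0,0,0,0,0]])

```text
clock: 22.0
position: [0.6274, -0.0079, 0.1111]
ee_rot: [-0.007, 3.141, 0.0]
force: [-0.1, -0.4, -0.3]
width: 0.589
```

move_arm(series=[[0,0,-0.1,0,0,0],[0,0,0,0,0,0],[0,0,0,0,0,0]])

```text
clock: 22.3
position: [0.6273, -0.0079, 0.1101]
ee_rot: [-0.007, 3.141, 0.0]
force: [0.3, -0.1, 2.0]
width: 0.59
```

move_arm(series=[[0,0,0,0,0,0],[0,0,0,0,0,0],[0,0,0,0,0,0],[0,0,0,0,0,0],[0,0,0,0,0,0],[0,0,0,0,0,0]], grip=1)

```text
clock: 22.9
position: [0.6271, -0.0079, 0.1097]
ee_rot: [0.007, -3.142, -0.0]
force: [-0.4, -0.8, 0.6]
width: 0.997
```

move_arm(series=[[0,0,1,0,0,0],[0,0,2,0,0,0],[0,0,3,0,0,0],[0,0,4,0,0,0],[-2,0,3,0,0,0],[-4,0,0,0,0,0],[-4,0,0,0,0,0],[-4,0,0,0,0,0]])

```text
clock: 23.7
position: [0.4858, -0.0081, 0.2406]
ee_rot: [-0.007, 3.14, 0.0]
force: [0.2, 0.1, -0.8]
width: 0.996
```

move_arm(series=[[-3,0,0,0,0,0],[-1,0,0,0,0,0],[0,0,0,0,0,0]])

```text
clock: 24.0
position: [0.4464, -0.008, 0.2406]
ee_rot: [-0.007, 3.14, 0.001]
force: [0.7, -0.1, -0.0]
width: 0.999
```

```bash
python3 - <<'E'
from h import *
from cell import imaging,monitor
t=imaging.get_image('top');s=imaging.get_image('scene')
a=np.radians(3.1);O=np.array([.6263,-.0083]);X=np.array([np.cos(a),np.sin(a)]);Y=np.array([-X[1],X[0]])
for n,g in(('red',O-.13*Y),('brown',O+.13*Y)):
    m=seg(t,n,proj(t,[[*g,.05]])[0]);x,e=fit([(t,bbox(m))],BOWL,g,.02);print(n,e,(1e3*np.array([(x-g)@X,(x-g)@Y])).round(1))
m=seg(t,'ivory',proj(t,[[*O,.05]])[0]);x,e=fit([(t,bbox(m))],BOWL,O,.02);print('ivory',e,(1e3*np.array([(x-O)@X,(x-O)@Y])).round(1))
for im in(t,s):
  c=proj(im,[[*O,.1]])[0]
  h,sa,v=cv2.split(cv2.cvtColor(im['color'],cv2.COLOR_RGB2HSV));m=((h>=17)&(h<28)&(sa>130)).astype(np.uint8)
  n,l,st,ce=cv2.connectedComponentsWithStats(m);i=min((i for i in range(1,n) if st[i,4]>40),key=lambda i:np.hypot(*(ce[i]-c)))
  xc,e=fit([(im,bbox(l==i))],CUP,O,.082);print('cup-O mm',st[i],((xc-O)*1e3).round(1),e,'cup-ivory',((xc-x)*1e3).round(1))
A=cv2.resize(t['color'][100:220,130:510,::-1],(760,240),interpolation=cv2.INTER_CUBIC)
B=cv2.resize(s['color'][120:260,200:453,::-1],(632,350),interpolation=cv2.INTER_CUBIC)
B=cv2.copyMakeBorder(B,0,0,0,128,cv2.BORDER_CONSTANT);cv2.imwrite('pics/end.png',np.vstack([A,B]));print(monitor.observe()['clock'])
E
```

```text
red [-1.2 -2.7  1.2  2.7] [5.5 1.3]
brown [ 0.6  0.2 -0.6 -0.2] [0.8 0.8]
ivory [ 0.3 -2.7 -0.3  2.8] [5.6 0.4]
cup-O mm [325 144  31  26 458] [  3.5 -10.7] [ 3.  -0.3 -2.9  0.4] cup-ivory [ -2.1 -11.4]
cup-O mm [276 175  21  23 382] [-1.4  0. ] [-0.4 -0.7  0.4  0.7] cup-ivory [-7.  -0.7]
24.1
```

View pics/end.png

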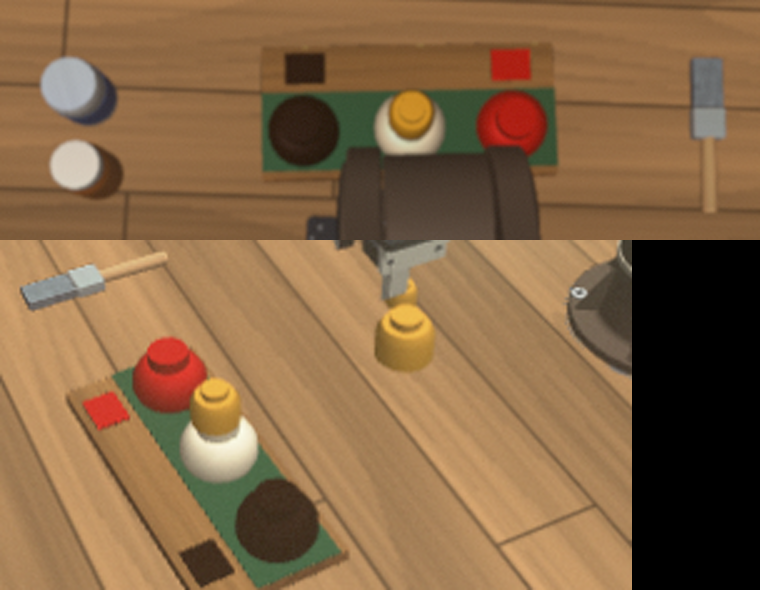

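The end picture shows the cup upright on the ivory foot, at (215,405) in the lower view, with all three bowls on the felt. The arm covers part of the top view, so those top-view numbers can't be trusted. I move the arm aside and measure again.

move_arm(series=[[0,-2,0,0,0,0],[0,-4,0,0,0,0],[0,-4.5,0,0,0,0],[0,-4.5,0,0,0,0],[0,-4.5,0,0,0,0],[0,-4.5,0,0,0,0],[0,-4,0,0,0,0],[0,-2,0,0,0,0]])

```text
clock: 24.9
position: [0.4474, -0.3129, 0.2397]
ee_rot: [0.001, -3.141, 0.005]
force: [1.6, 0.5, 0.3]
width: 1.003
```

```bash
python3 - <<'E'
from h import *
from cell import imaging,monitor
t=imaging.get_image('top')
a=np.radians(3.1);O=np.array([.6263,-.0083]);X=np.array([np.cos(a),np.sin(a)]);Y=np.array([-X[1],X[0]])
for n,g in(('red',O-.13*Y),('brown',O+.13*Y),('ivory',O)):
    m=seg(t,n,proj(t,[[*g,.05]])[0]);x,e=fit([(t,bbox(m))],BOWL,g,.02);print(n,e,(1e3*np.array([(x-g)@X,(x-g)@Y])).round(1))
h,sa,v=cv2.split(cv2.cvtColor(t['color'],cv2.COLOR_RGB2HSV));c=proj(t,[[*O,.1]])[0].astype(int)
for th in(150,180,195):
  m=((h>=17)&(h<28)&(sa>th)&(v>90)).astype(np.uint8);n,l,st,ce=cv2.connectedComponentsWithStats(m);i=l[c[1],c[0]]
  xc,e=fit([(t,bbox(l==i))],CUP,O,.082);print(th,st[i],((xc-O)*1e3).round(1),e)
cv2.imwrite('pics/end2.png',cv2.resize(t['color'][105:205,250:420,::-1],None,fx=4,fy=4,interpolation=cv2.INTER_CUBIC))
E
```

```text
red [-1.2 -1.2  1.2  1.2] [1.8 1.5]
brown [ 0.6  0.7 -0.6 -0.7] [-0.5  0.8]
ivory [-0.2 -1.2  0.2  1.2] [-0.7 -0.7]
150 [325 144  22  25 431] [ 4.4 -0.1] [-1.5 -0.9  1.5  0.9]
180 [325 145  22  24 404] [ 3.2 -0.1] [-1.5 -1.3  1.5  1.4]
195 [325 145  21  24 376] [3.2 1.1] [-2.  -1.4  2.   1.4]
```

View pics/end2.png

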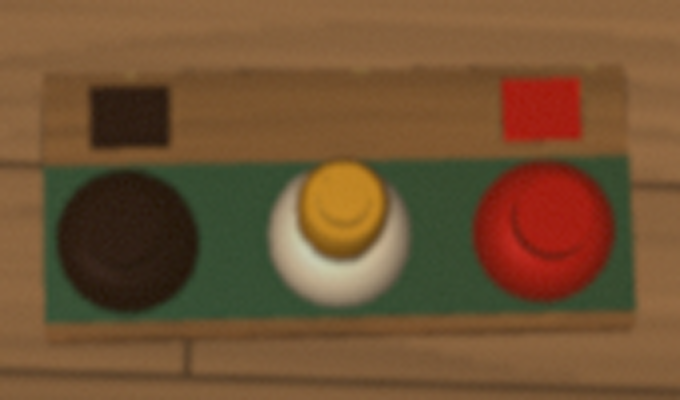

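end2 shows brown (128,240), ivory (340,240) and red (543,232) in front of their tiles on the strip, with the cup at (342,208) on the ivory foot. Everything is within tolerance, so I hand in.

```bash
python3 -c "
from cell import workorder,monitor
print(workorder.sign_off(),monitor.observe()['clock'])"
```

```text
the job is handed in; nothing more can be done
the job is handed in; nothing more can be done
```

The job is handed in. The red, dark brown and ivory bowls stand upside down on the felt in their places, and the middle-sized gold cup stands upside down on the ivory bowl's foot. It took about 25 s of the 109 s allowed.

- **Bowls:** the last clear top view puts all three within about 2 mm of their targets, both across and along the strip.
- **Cup:** it looks upright and the gripper has let go. The top view puts it 3 to 4 mm from the ivory bowl's target. The scene view puts it about 1.5 mm off on the other side. Both are inside the 11 mm limit.
- **Checks that disagreed:** one earlier top-view reading had the cup about 11 mm off and the red and ivory bowls about 5.5 mm off. The arm was covering part of that view, so I moved it aside and measured again, and the offsets disappeared.
- **Bystanders:** the arm never went near the jar, can or brush. They look unmoved in the pictures, but I did not measure them.

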